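Turn over the reorder flag of the bin that has run out

ROBOT

A 7-joint arm with a two-finger parallel gripper is mounted at the origin on the work surface. World frame = base frame: x ahead of the robot, y to its left, z up, the work surface at z = 0. Lengths are in m, angles in degrees, forces in N, time in s.
With the tool pointing down it reaches from about 0.35 to 0.775 m from the base axis. Payload 3.1 kg.
Tool frame: the origin (TCP) lies at the very end of the fingers, on their centre line; the grasp point (between the pads) lies 19 mm behind it; z points along the fingers, y is the line along which they close (so a half turn about z gives the same grasp; the last joint's range is limited). The gripper opens to 85 mm and grips with 20 to 120 N. Pads are 22 mm wide; open, the fingers measure 114 mm over their backs; the gripper's body (76 mm by 85 mm) begins 54 mm behind the grasp point. The pads swing forward as they close: fully open they stand 13 mm farther back than shut.
Start: joints at [-2.389, 17.813, 0.802, 86.603, -0.252, 75.585, -1.558], TCP at [0.55, 0, 0.231] pointing down, gripper open.
Joint ranges: [-154.91, 154.91], [-16.99, 109.72], [-72.82, 74.43], [7.12, 147.25], [-82.49, 262.49], [11.32, 116.49], [-174.64, 174.64]. Speed limits (degrees/s): [159.86, 159.86, 180, 180, 180, 180, 180].

INTERFACE

Orientations are given as a 3x3 rotation matrix whose columns are the frame's x, y, z axes.
In Python, from cell import bot gives the robot as it stands. The module is installed in compiled form; this text tells all that it offers.
- The arm moves only by the tool jog_arm, never from a script. Its argument "deltas" is a list of rows, each a list of 6 numbers: the shift along the tool's x, y, z as a fraction of full scale, then the turn, a rotation vector about the tool's x, y, z as a fraction of full scale. In form: [[x, y, z, rx, ry, rz], ...]. A call has 1 to 12 rows; each row is the pose to reach, as a shift and turn from the pose commanded when the call began, along the tool's axes at that moment; what a row does not reach only later rows make up. Full scale, the value 1, is 0.5 m for a shift and 2 rad for a turn. A row lasts 1/8 s, in which the tool goes at most 62.5 mm and 10.7 degrees, less where a joint would pass 70% of its speed; a pose out of reach is approached as far as the arm can. A call with a number of a shift or a turn outside -1 to 1 is refused whole. A call with a gripper value outside its range is refused whole. "claw" is the closure, from 0 (fully open) to 1 (shut), set as the call begins (left out, the last holds). The fingers move at their own pace and stop on an object; "newtons" is the grip in N (left out, the last holds). Time passes only in rows, so rows that repeat a pose let the fingers close. It gives the time, the measured TCP pose, the force, the opening and the grip force at its end, in the units of the state.
- bot.get_state(): the state, without advancing time (a new reading comes with each control period).
- bot.grab_frame(name): name is "scene" or "side" or "wrist"; returns the picture (480x640x3 uint8, red, green, blue); there is no depth.
- bot.get_calibration(name): a dict with "fx", "fy", "cx", "cy" (pixels), "xyz" and "orientation" of the camera in the world; the wrist camera has in their place "hand_eye" (4x4, takes a point from camera to tool coordinates, whose origin is the TCP and whose axes are the flange's). Camera axes: x right, y down, z forward; pixel columns grow to the right and rows downward; lengths in m; the calibration is good to about 2 mm. A picture is of the moment at which its call begins: read the wrist's pose just before it. get_calibration takes no time and is no camera call.
- bot.finish_job(): hands the job in; it is judged then, once.
The state is a dict: "time": time; "joint_pos": joint angles; "qvel": joint speeds; "effort": joint torques, N m; "tool_pos": TCP position; "tcp_rot": TCP orientation; "ft_force": force on the tool from outside, world axes, zero at the start; "torque": the same for the moment, N m; "grip_width": opening from 0.0 (shut) to 1.0 (fully open); "gripper_force": force on a finger pad.
Only numpy, scipy, OpenCV 4.12 (cv2) and the standard library are available. Lean on these libraries where they do the work, as an engineer would, in place of code of your own. Each camera call takes 0.05 s, during which the arm holds its last target. There are 200 camera calls.

TASK

One of the three green parts bins has run out, but its reorder flag has not been turned yet: it still sticks out over the bin's front with its blank card up. Push that flag with the fingertips up and right over its hinge until it rests fully home on its other side, leaning back over the bin's mouth with the diamond card up, as on the empty bin that is already marked; the hinge is stiff, so the flag must be pushed all the way. Pick nothing up, keep all three bins where they stand, leave the other two flags and everything else on the bench alone, and finish clear of everything.

Things in the scene. Friction and masses are not known exactly. Their poses are not given: they have to be found in the camera images.
- bin_run_out: THE BIN WHOSE FLAG TO FLIP: empty, flag still out in front. Loose green stacking bin, about 0.5 kg, 230 long (x) x 140 wide (y) x 125 high, walls 4; origin: centre of its underside, on a rubber mat 3 thick. Its +x runs from front to rear; the front wall, 60 high, is at x = -115, on the robot's side. The side walls rise from 60 high at the front to 125 over the first 85 mm. All three bins are alike.
- bin_marked: empty bin that is marked already: its flag lies over to the rear, diamond card up. Leave alone. Size, origin and axes as bin_run_out
- bin_stocked: bin holding two oil filters and a carton, its flag out in front, blank card up. Leave alone. Size, origin and axes as bin_run_out
- flag_run_out (a joint): hinge angle of its flag (rad): 0 = front stop, sticking out towards the robot 8 deg below level, blank card up; grows as the free edge goes up and over to the rear; 1.71 = upright; 3.14 = rear stop, lying back over the bin's mouth 8 deg above level, diamond card up. Stiff hinge, no spring: 0.03 N m turns it (0.5 N at the free edge), and it stays at any angle, never falling by itself.
- flag_run_out_pivot (a point): middle of that flag's hinge pin, at x = -118, y = 0, z = 80 of the bin's frame, with the bin's axes. The pin runs along y between two ears at y = +-45 that reach 8 above it.
- flag_run_out_edge (a point): middle of the flag's free edge, 66 from the pin. Flag: aluminium plate 76 wide (y), 3 thick, about 40 g, its free edge rolled to a bead 9 in diameter that ends 70.5 from the pin. The point turns with the flag: -x from pin to free edge, +z out of the blank-card face. At joint 0 there is 66 of free air under the bead, and nothing between it and the front wall.
- flag_marked (a joint): hinge angle of the flag on bin_marked, values as flag_run_out; leave as it is
- flag_marked_edge (a point): middle of the free edge of the flag on bin_marked, as flag_run_out_edge
- flag_stocked (a joint): hinge angle of the flag on bin_stocked, values as flag_run_out; leave as it is
- flag_stocked_edge (a point): middle of the free edge of the flag on bin_stocked, as flag_run_out_edge
- filter0: bystander: spin-on oil filter, white, 65 in diameter, 86 high, standing in bin_stocked; origin under its centre
- filter1: bystander: the other oil filter, the same
- carton_stock: bystander: cardboard carton 50 x 70 x 70 in bin_stocked; origin under its centre
- socket: bystander: steel wrench socket, 32 in diameter, 50 high, standing on the bench in front of the gap left of the middle bin; origin under its centre
- bulb_carton: bystander: small paper carton 40 x 40 x 55 standing on the bench in front of the gap right of the middle bin; origin under its centre
- wrench: bystander: steel wrench 190 long lying on the bench near the robot, to the right
- screwdriver: bystander: screwdriver 200 long lying on the bench at the left
- spray_can: bystander: spray can 62 in diameter, 190 high, standing on the bench at the right; origin under its centre
- brake_pad: bystander: brake pad 55 x 142 x 16 lying on the bench near the robot, to the left; origin under its centre

How it is judged (in metres and radians):
On the way:
1. the fingers push the flag up and over its hinge (value of joint flag_run_out between 1.4 and 2.8 rad and contact force between the fingers and flag_run_out above 0.05 N), for 0.05 s.
At the end, for the whole second after the job is handed in: the flag of the run-out bin is at rest within 10 degrees of its rear stop (joint above 2.97 of 3.14 rad); all three bins stand level within 25 mm of where they were; the free edges of the other two flags, the stock and the bystanders are within 25 mm of where they were (value of joint flag_run_out above 2.97 rad and velocity of joint flag_run_out between -0.05 and 0.05 rad/s and distance of each of bin_run_out, bin_marked, bin_stocked, flag_marked_edge, flag_stocked_edge, filter0, filter1, carton_stock, socket, bulb_carton, wrench, screwdriver, spray_can, brake_pad from where it was at the start of the episode below 0.025 m and angle between each of bin_run_out, bin_marked, bin_stocked's own z axis and vertical below 0.05 rad); the robot touches nothing.
It fails at once if a bin is lifted, tipped up or shoved (12 mm up, 0.15 rad, 25 mm along) (height (world z) of any of bin_run_out, bin_marked, bin_stocked above 0.015 m or angle between any of bin_run_out, bin_marked, bin_stocked's own z axis and vertical above 0.15 rad or distance of any of bin_run_out, bin_marked, bin_stocked from where it was at the start of the episode above 0.025 m).
It fails at once if another bin's flag is turned (free edge moved 25 mm) (distance of any of flag_marked_edge, flag_stocked_edge from where it was at the start of the episode above 0.025 m).
It fails at once if stock or a bystander is picked up or knocked away (moved 25 mm) (distance of any of filter0, filter1, carton_stock, socket, bulb_carton, wrench, screwdriver, spray_can, brake_pad from where it was at the start of the episode above 0.025 m).
It also fails if it takes over 67 s, if anything falls off the work surface, if the arm or the gripper's body presses on something with over 40 N, if the wrist force passes 120 N, or if a joint passes its speed limit or range.

## Working session

There is one attempt and no reset: what is moved stays moved. The work goes in short steps, Python scripts to look and compute and a tool call to move; the robot and the scene stay as the last step left them, time stands still between calls to the robot, and variables do not carry over. Pictures are saved under pics/ and viewed, at most 13 in all, crops included, and the job is handed in when it is done.

Besides the shell and the picture viewer there is one more tool, called after ">>>" by a JSON object that holds its "op" and its "data", one argument or row to a line. jog_arm: Moves the arm, as the interface text tells. Its arguments: {"type":"object","properties":{"deltas":{"type":"array","items":{"type":"array","items":{"type":"number"}}},"claw":{"type":"number"},"newtons":{"type":"number"}},"required":["deltas"]}

```bash
mkdir -p pics
python3 - <<'E'
from cell import bot
import cv2
s=bot.get_state();print(s['time'],s['tool_pos'],s['tcp_rot'])
for n in('scene','side'):
    cv2.imwrite(f'pics/{n}0.png',bot.grab_frame(n)[:,:,::-1]);print(bot.get_calibration(n))
print(bot.get_calibration('wrist'))
E
```

```text
0.0 [5.49259110e-01 2.71490269e-06 2.30214444e-01] [[-7.19104155e-05  9.99997166e-01 -2.37954628e-03]
 [ 9.99999993e-01  7.16917692e-05 -9.19708943e-05]
 [-9.18000398e-05 -2.37955287e-03 -9.99997165e-01]]
{'fx': 480.738893272114, 'fy': 480.738893272114, 'cx': 314.1309717404999, 'cy': 235.08189438092285, 'xyz': array([ 0.99002133, -0.27863618,  0.9579699 ]), 'orientation': array([[ 0.51320931,  0.72093973, -0.46568456],
       [ 0.85815003, -0.43985998,  0.26476731],
       [-0.01395473, -0.53550827, -0.84441469]])}
{'fx': 434.93637475893144, 'fy': 434.93637475893144, 'cx': 312.98044018364476, 'cy': 237.49998506454133, 'xyz': array([ 0.25841767, -0.63768249,  0.68540722]), 'orientation': array([[ 0.91821062, -0.27004989,  0.2897625 ],
       [-0.39604302, -0.61438363,  0.68240947],
       [-0.00625926, -0.74135404, -0.67108495]])}
{'fx': 400.14484268330654, 'fy': 400.14484268330654, 'cx': 315.4037790484502, 'cy': 226.77524281854087, 'hand_eye': array([[ 1.45247486e-04, -9.58984483e-01, -2.83458535e-01,
         7.30282086e-02],
       [ 9.99999971e-01,  8.51814770e-05,  2.24229504e-04,
        -1.12052196e-04],
       [-1.90887198e-04, -2.83458559e-01,  9.58984467e-01,
        -1.42361907e-01],
       [ 0.00000000e+00,  0.00000000e+00,  0.00000000e+00,
         1.00000000e+00]])}
```

View pics/scene0.png

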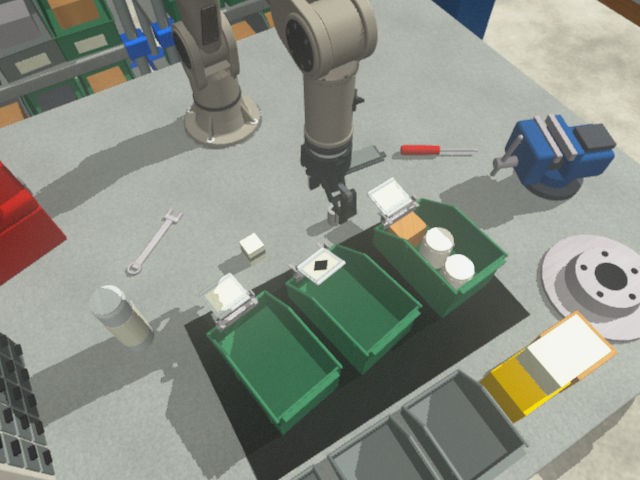

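View pics/side0.png

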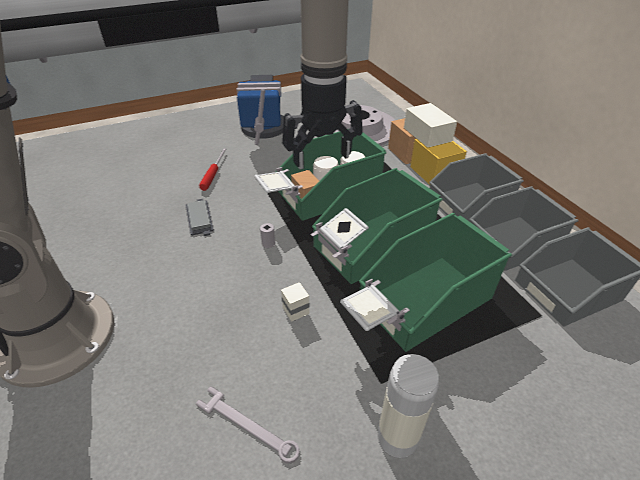

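The run-out bin is the right-hand one: it is empty, and its flag is out at about (230,295) in the scene view and (370,307) in the side view. The middle bin is marked and the left one is stocked. I'll enlarge both views of it.

Run:
```python
import cv2,numpy as np
a=cv2.imread('pics/scene0.png')[260:360,190:290];b=cv2.imread('pics/side0.png')[270:370,330:430]
cv2.imwrite('pics/c.png',np.hstack([cv2.resize(i,(400,400),interpolation=cv2.INTER_CUBIC) for i in(a,b)]))
```

```text
(no output)
```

View pics/c.png

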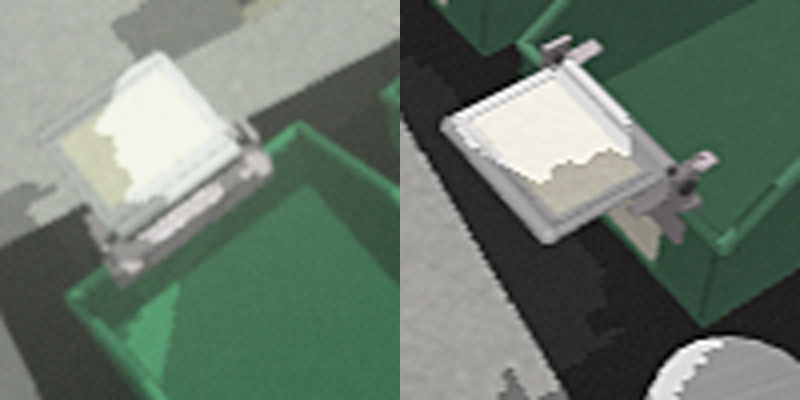

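```bash
cat > tri.py <<'E'
from cell import bot
import numpy as np
def ray(n,p):
    c=bot.get_calibration(n);d=c['orientation']@[(p[0]-c['cx'])/c['fx'],(p[1]-c['cy'])/c['fy'],1];return c['xyz'],d/np.linalg.norm(d)
def tri(*o):
    A=0;b=0
    for n,p in o:
        x,d=ray(n,p);M=np.eye(3)-np.outer(d,d);A=A+M;b=b+M@x
    return np.linalg.solve(A,b)
E
python3 - <<'E'
from tri import *
np.set_printoptions(precision=4,suppress=True)
for k,a,b in [('bead+y',(228.75,273.75),(341.25,301)),('bead-y',(200.5,294.5),(367,330)),('front+y',(264.5,292),(361.25,280.5)),('front-y',(207.5,333.75),(410.5,332)),('ear+y',(251,292),(368.5,280.5)),('ear-y',(216,325),(401,314))]:
    print(k,tri(('scene',a),('side',b)))
E
```

```text
bead+y [ 0.4974 -0.202   0.0851]
bead-y [ 0.51   -0.2718  0.0824]
front+y [ 0.5627 -0.1562  0.0643]
front-y [ 0.5844 -0.2939  0.0633]
ear+y [ 0.5616 -0.1828  0.0915]
ear-y [ 0.5821 -0.2689  0.0808]
```

```bash
cat > plan.py <<'E'
from tri import *
np.set_printoptions(precision=4,suppress=True)
u=np.array([.988,.155,0]);v=np.array([-.155,.988,0]);pin=np.array([.5706,-.2255,.083])
def pred(X,Z,a,h=.0145):
    "flag elevation (deg) forced by finger of tilt a at tip (X,Z) rel. pin, in bin plane"
    a=np.radians(a);d=np.array([np.sin(a),-np.cos(a)]);n=np.array([np.cos(a),np.sin(a)])
    t=np.linspace(0,.12,60)[:,None]
    P=np.vstack([np.array([X,Z])-t*d+h*n, np.array([X,Z])+np.linspace(-h,h,15)[:,None]*n])
    for f in np.arange(-8,172.5,1):
        r=np.radians(f);e=np.array([-np.cos(r),np.sin(r)]);m=np.array([np.sin(r),np.cos(r)]) # m: blank side
        al=P@e;of=P@m
        if not (((al<.07)&(al>.0)&(of>-.0015)).any() or (np.hypot(al-.066,of)<.0045).any()): return f
    return None
def goto(X,Z,a,Y=0):
    "fractions for jog from the current pose to the pose"
    s=bot.get_state();R=np.array(s['tcp_rot']);p=np.array(s['tool_pos'])
    a=np.radians(a);z=np.array([0,0,1.]);d=np.sin(a)*u-np.cos(a)*z;x=v
    T=np.c_[x,np.cross(d,x),d];T/=np.linalg.norm(T,axis=0)
    from scipy.spatial.transform import Rotation as Ro
    w=Ro.from_matrix(R.T@T).as_rotvec()
    q=pin+X*u+Y*v+Z*z
    return np.r_[R.T@(q-p)/.5,w/2]
E
python3 - <<'E'
from plan import *
for k,p in [('bulb',(262,251)),('wr1',(130,272)),('wr2',(178,212)),('can',(133,347))]:
    x,d=ray('scene',p);print(k,x-d*x[2]/d[2])
for k in [(-.16,.06,45),(-.16,-.03,50)]: print(k,goto(*k))
for k in [(-.055,-.035,50),(-.06,-.02,50),(-.07,0,50),(-.07,.02,50),(-.06,.035,45),(-.04,.05,35),(-.02,.06,30),(0,.06,20),(.02,.05,10),(.03,.04,0),(.04,.03,0),(.045,.02,0),(.045,.01,0)]: print(k,pred(*k))
E
```

```text
bulb [ 0.4363 -0.1037  0.    ]
wr1 [ 0.3295 -0.385   0.    ]
wr2 [ 0.2309 -0.2282  0.    ]
can [ 0.5018 -0.4386  0.    ]
(-0.16, 0.06, 45) [-0.5006 -0.2733  0.1753 -0.393   0.0305 -0.0738]
(-0.16, -0.03, 50) [-0.5006 -0.2729  0.3553 -0.4365  0.0339 -0.0728]
(-0.055, -0.035, 50) 0.0
(-0.06, -0.02, 50) 9.0
(-0.07, 0, 50) 17.0
(-0.07, 0.02, 50) 31.0
(-0.06, 0.035, 45) 47.0
(-0.04, 0.05, 35) 69.0
(-0.02, 0.06, 30) 88.0
(0, 0.06, 20) 106.0
(0.02, 0.05, 10) -8.0
(0.03, 0.04, 0) -8.0
(0.04, 0.03, 0) -8.0
(0.045, 0.02, 0) -8.0
(0.045, 0.01, 0) -8.0
```

>>> {"op": "jog_arm", "data": {
  "deltas": [
    [-0.1,-0.06,0,0,0,-0.02],
    [-0.2,-0.12,0,-0.05,0,-0.04],
    [-0.3,-0.18,0.03,-0.1,0.01,-0.06],
    [-0.4,-0.24,0.06,-0.2,0.02,-0.07],
    [-0.5,-0.273,0.1,-0.3,0.03,-0.074],
    [-0.5,-0.273,0.14,-0.393,0.0305,-0.074],
    [-0.5,-0.273,0.175,-0.393,0.0305,-0.074],
    [-0.5,-0.273,0.175,-0.393,0.0305,-0.074],
    [-0.5,-0.273,0.175,-0.393,0.0305,-0.074],
    [-0.5,-0.273,0.175,-0.393,0.0305,-0.074]
  ],
  "claw": 1
}}

```text
time: 1.35
tool_pos: [0.4114, -0.2498, 0.1417]
tcp_rot: [[-0.151, 0.7, 0.698], [0.989, 0.103, 0.11], [0.005, 0.706, -0.708]]
ft_force: [1.2, -0.5, -0.4]
grip_width: 0.001
gripper_force: 0.0
```

```bash
sed -i 's/h=.0145)/h=.0145,f0=-8)/;s/np.arange(-8,172.5,1)/np.arange(f0,172.5,1)/' plan.py
python3 - <<'E'
from plan import *;import cv2
s=bot.get_state();print(s['time'],s['tool_pos'],s['tcp_rot'],s['joint_pos'],s['ft_force'],s['grip_width'])
print(goto(-.16,.06,45));print(goto(-.13,-.045,50));print(goto(-.06,-.045,50))
cv2.imwrite('pics/s1.png',np.hstack([cv2.resize(bot.grab_frame('side')[170:420,230:480],(400,400)),cv2.resize(bot.grab_frame('scene')[160:360,130:330],(400,400))])[:,:,::-1])
E
```

```text
1.35 [ 0.4114 -0.2498  0.1417] [[-0.1509  0.7003  0.6977]
 [ 0.9885  0.1035  0.1099]
 [ 0.0048  0.7063 -0.7079]] [ 37.6157   7.1634  22.6733 133.2416 -70.7033  47.2481 122.6811] [ 1.2098 -0.4824 -0.3811] 0.0009321872445010401
[-0.0014  0.0033 -0.0003 -0.0006 -0.0002 -0.0032]
[-0.0022 -0.1025  0.1907 -0.0442 -0.0001 -0.0032]
[-0.0016 -0.0034  0.2896 -0.0442 -0.0001 -0.0032]
```

View pics/s1.png

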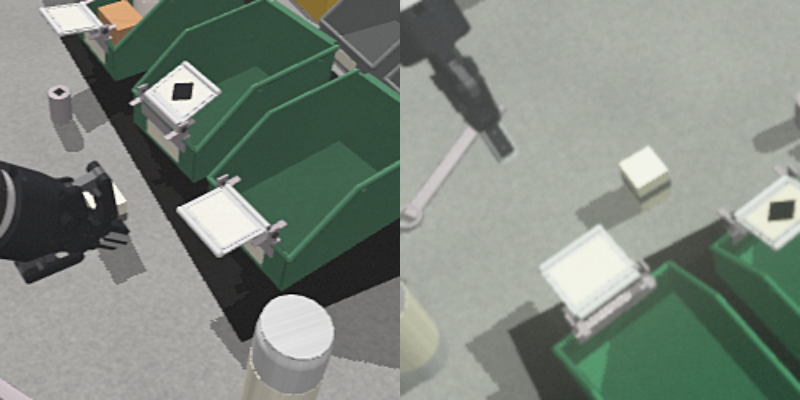

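The fingers are shut and line up with the flag. Next I lower them in front of it.

>>> {"op": "jog_arm", "data": {
  "deltas": [
    [0,-0.035,0.06,-0.015,0,-0.003],
    [-0.002,-0.07,0.13,-0.03,0,-0.003],
    [-0.002,-0.1,0.19,-0.044,0,-0.003],
    [-0.002,-0.1025,0.19,-0.044,0,-0.003],
    [-0.002,-0.1025,0.19,-0.044,0,-0.003]
  ]
}}

```text
time: 2.08
tool_pos: [0.4246, -0.2335, 0.0085]
tcp_rot: [[-0.192, 0.705, 0.683], [0.98, 0.103, 0.168], [0.048, 0.702, -0.71]]
ft_force: [0.6, 2.1, -2.3]
grip_width: 0.001
gripper_force: 0.0
```

Run:
```python
from plan import *
s=bot.get_state();print(s['joint_pos'],s['ft_force'])
for k in [(-.13,-.045,50),(-.06,-.045,50)]: print(k,goto(*k))
f=-8
for k in [(-.055,-.045,50),(-.058,-.03,50),(-.064,-.015,50),(-.068,0,50),(-.07,.015,50),(-.065,.03,48),(-.055,.042,44),(-.04,.052,38),(-.02,.06,30),(-.005,.062,24),(.012,.06,18),(.025,.055,12),(.035,.047,6),(.043,.038,0),(.048,.028,0),(.05,.02,0),(.05,.015,0),(.05,.010,0)]:
    f=pred(*k,f0=f);print(k,f,goto(*k))
```

```text
[ 91.633   35.4579 -41.7211 133.9872 -82.0015  19.6952 147.5363] [ 0.6268  2.0591 -2.3355]
(-0.13, -0.045, 50) [-0.0277  0.0636 -0.022  -0.047  -0.03   -0.005 ]
(-0.06, -0.045, 50) [-0.0329  0.1633  0.0761 -0.047  -0.03   -0.005 ]
(-0.055, -0.045, 50) -8.0 [-0.0333  0.1704  0.0831 -0.047  -0.03   -0.005 ]
(-0.058, -0.03, 50) 2.0 [-0.0316  0.1872  0.0576 -0.047  -0.03   -0.005 ]
(-0.064, -0.015, 50) 10.0 [-0.0297  0.1998  0.0279 -0.047  -0.03   -0.005 ]
(-0.068, 0, 50) 18.0 [-0.028   0.2151  0.001  -0.047  -0.03   -0.005 ]
(-0.07, 0.015, 50) 28.0 [-0.0264  0.2333 -0.0231 -0.047  -0.03   -0.005 ]
(-0.065, 0.03, 48) 40.0 [-0.0253  0.2615 -0.0374 -0.0296 -0.0301 -0.0045]
(-0.055, 0.042, 44) 53.0 [-0.0249  0.2926 -0.0405  0.0053 -0.0302 -0.0035]
(-0.04, 0.052, 38) 69.0 [-0.025   0.328  -0.0336  0.0576 -0.0304 -0.0019]
(-0.02, 0.06, 30) 88.0 [-0.0258  0.3677 -0.017   0.1274 -0.0305  0.0003]
(-0.005, 0.062, 24) 101.0 [-0.0267  0.3919  0.0012  0.1798 -0.0306  0.0019]
(0.012, 0.06, 18) 115.0 [-0.0282  0.4133  0.0279  0.2321 -0.0305  0.0035]
(0.025, 0.055, 12) 127.0 [-0.0296  0.4248  0.0533  0.2845 -0.0304  0.0051]
(0.035, 0.047, 6) 139.0 [-0.0311  0.4278  0.0786  0.3368 -0.0303  0.0067]
(0.043, 0.038, 0) 150.0 [-0.0326  0.4266  0.1027  0.3892 -0.0301  0.0083]
(0.048, 0.028, 0) 160.0 [-0.0339  0.4196  0.1239  0.3892 -0.0301  0.0083]
(0.05, 0.02, 0) 167.0 [-0.0348  0.4113  0.138   0.3892 -0.0301  0.0083]
(0.05, 0.015, 0) 171.0 [-0.0353  0.4042  0.1451  0.3892 -0.0301  0.0083]
(0.05, 0.01, 0) None [-0.0358  0.3972  0.1523  0.3892 -0.0301  0.0083]
```

The arm folded up badly at this tilt (joint 5 is at its limit) and went low. I'll back off upwards to tool-down, then come in with less tilt.

Run:
```python
from plan import *
for k in [(-.14,-.03,45),(-.14,.05,40),(-.12,.1,20),(-.10,.15,0)]: print(k,goto(*k))
```

```text
(-0.14, -0.03, 45) [-0.0255  0.0705 -0.0574 -0.0034 -0.0302 -0.0037]
(-0.14, 0.05, 40) [-0.0178  0.1828 -0.171   0.0402 -0.0304 -0.0024]
(-0.12, 0.1, 20) [-0.0145  0.2815 -0.214   0.2147 -0.0305  0.0029]
(-0.1, 0.15, 0) [-0.0111  0.3802 -0.257   0.3892 -0.0301  0.0083]
```

>>> {"op": "jog_arm", "data": {
  "deltas": [
    [-0.01,0.035,-0.03,0,-0.015,0],
    [-0.025,0.07,-0.057,0,-0.03,0],
    [-0.022,0.12,-0.11,0.02,-0.03,0],
    [-0.018,0.183,-0.171,0.04,-0.03,0],
    [-0.016,0.23,-0.19,0.13,-0.03,0],
    [-0.0145,0.28,-0.214,0.215,-0.03,0.003],
    [-0.013,0.33,-0.235,0.3,-0.03,0.005],
    [-0.011,0.38,-0.257,0.389,-0.03,0.008],
    [-0.011,0.38,-0.257,0.389,-0.03,0.008],
    [-0.011,0.38,-0.257,0.389,-0.03,0.008]
  ]
}}

```text
time: 3.32
tool_pos: [0.4754, -0.2395, 0.2358]
tcp_rot: [[-0.158, 0.987, 0.002], [0.987, 0.158, -0.004], [-0.004, 0.002, -1.0]]
ft_force: [0.4, -0.4, -0.6]
grip_width: 0.0
gripper_force: 0.0
```

Run:
```python
from plan import *
s=bot.get_state();print(s['joint_pos'],s['ft_force'])
for k in [(-.10,.15,0),(-.12,.08,25),(-.11,.02,28),(-.1,-.035,28)]: print(k,goto(*k))
```

```text
[ 47.7983  17.914  -29.9368  88.2264   9.2826  76.0988  25.933 ] [ 0.3833 -0.4407 -0.5883]
(-0.1, 0.15, 0) [-0.0019 -0.0075  0.0056  0.0008  0.0022  0.0014]
(-0.12, 0.08, 25) [-0.0012 -0.0477  0.1455 -0.2174  0.0019  0.0018]
(-0.11, 0.02, 28) [-0.0007 -0.0279  0.2655 -0.2436  0.0018  0.0019]
(-0.1, -0.035, 28) [-0.0003 -0.0081  0.3756 -0.2436  0.0018  0.0019]
```

>>> {"op": "jog_arm", "data": {
  "deltas": [
    [-0.001,-0.024,0.07,-0.1,0,0.002],
    [-0.001,-0.0477,0.145,-0.217,0.002,0.002],
    [-0.001,-0.038,0.2,-0.23,0.002,0.002],
    [-0.001,-0.028,0.265,-0.2436,0.002,0.002],
    [-0.001,-0.028,0.265,-0.2436,0.002,0.002],
    [-0.001,-0.028,0.265,-0.2436,0.002,0.002]
  ]
}}

```text
time: 4.08
tool_pos: [0.4588, -0.2435, 0.1016]
tcp_rot: [[-0.153, 0.873, 0.462], [0.988, 0.134, 0.075], [0.004, 0.468, -0.884]]
ft_force: [-0.2, -0.7, 0.5]
grip_width: -0.002
gripper_force: 0.0
```

Run:
```python
from plan import *
s=bot.get_state();print(s['joint_pos'],s['ft_force'])
for k in [(-.11,.02,28),(-.1,-.035,28)]: print(k,goto(*k))
f=-8
for k in [(-.067,-.035,28),(-.067,-.025,28),(-.069,-.015,28),(-.072,-.005,28),(-.073,.005,28),(-.074,.015,28),(-.073,.025,28),(-.068,.035,28),(-.058,.045,28),(-.045,.054,28),(-.03,.06,28),(-.015,.063,24)]:
    f=pred(*k,f0=f);print(k,f,goto(*k))
```

```text
[ 71.4035  14.6406 -35.0193 121.1565 -24.7322  29.8548  67.1703] [-0.168  -0.7445  0.4918]
(-0.11, 0.02, 28) [ 0.001   0.0071  0.0005 -0.0006 -0.0015 -0.0017]
(-0.1, -0.035, 28) [ 0.0006 -0.0268  0.107  -0.0006 -0.0015 -0.0017]
(-0.067, -0.035, 28) 3.0 [ 0.0007  0.0315  0.138  -0.0006 -0.0015 -0.0017]
(-0.067, -0.025, 28) 11.0 [ 0.0008  0.0409  0.1203 -0.0006 -0.0015 -0.0017]
(-0.069, -0.015, 28) 15.0 [ 0.0008  0.0467  0.1007 -0.0006 -0.0015 -0.0017]
(-0.072, -0.005, 28) 17.0 [ 0.0009  0.0508  0.0803 -0.0006 -0.0015 -0.0017]
(-0.073, 0.005, 28) 22.0 [ 0.001   0.0584  0.0617 -0.0006 -0.0015 -0.0017]
(-0.074, 0.015, 28) 26.0 [ 0.0011  0.066   0.0431 -0.0006 -0.0015 -0.0017]
(-0.073, 0.025, 28) 32.0 [ 0.0012  0.0771  0.0263 -0.0006 -0.0015 -0.0017]
(-0.068, 0.035, 28) 40.0 [ 0.0013  0.0954  0.0133 -0.0006 -0.0015 -0.0017]
(-0.058, 0.045, 28) 52.0 [ 0.0014  0.1224  0.005  -0.0006 -0.0015 -0.0017]
(-0.045, 0.054, 28) 66.0 [ 0.0015  0.1538  0.0013 -0.0006 -0.0015 -0.0017]
(-0.03, 0.06, 28) 79.0 [ 0.0016  0.1859  0.0048 -0.0006 -0.0015 -0.0017]
(-0.015, 0.063, 24) 92.0 [ 0.0017  0.2152  0.0135  0.0343 -0.0015 -0.0017]
```

>>> {"op": "jog_arm", "data": {
  "deltas": [
    [0.001,-0.01,0.04,0,-0.001,-0.002],
    [0.001,-0.02,0.08,0,-0.001,-0.002],
    [0.001,-0.036,0.125,0,-0.001,-0.002],
    [0.001,-0.036,0.125,0,-0.001,-0.002],
    [0.001,-0.036,0.125,0,-0.001,-0.002]
  ]
}}

```text
time: 4.7
tool_pos: [0.4712, -0.2411, 0.0376]
tcp_rot: [[-0.155, 0.873, 0.463], [0.988, 0.136, 0.073], [0.001, 0.468, -0.884]]
ft_force: [-0.2, -0.1, -0.4]
grip_width: 0.0
gripper_force: 0.0
```

Run:
```python
from plan import *;import cv2
s=bot.get_state();print(s['joint_pos'],s['ft_force'])
cv2.imwrite('pics/s2.png',np.hstack([cv2.resize(bot.grab_frame('side')[200:400,280:480],(400,400)),cv2.resize(bot.grab_frame('scene')[200:350,150:300],(400,400))])[:,:,::-1])
for k in [(-.1,-.045,28),(-.067,-.045,28)]: print(k,goto(*k))
f=-8
for k in [(-.065,-.045,28),(-.065,-.035,28),(-.065,-.025,28),(-.067,-.015,28),(-.068,-.005,28),(-.069,.005,28),(-.070,.015,28),(-.07,.025,28),(-.066,.035,28)]:
    f=pred(*k,f0=f);print(k,f,goto(*k))
```

```text
[ 67.8498  23.0353 -34.1434 123.399  -23.0949  19.0857  67.6485] [-0.1873 -0.1278 -0.3548]
(-0.1, -0.045, 28) [ 0.0001  0.0026 -0.     -0.0008 -0.     -0.0006]
(-0.067, -0.045, 28) [ 0.0002  0.0609  0.0309 -0.0008 -0.     -0.0006]
(-0.065, -0.045, 28) -2.0 [ 0.0002  0.0645  0.0327 -0.0008 -0.     -0.0006]
(-0.065, -0.035, 28) 6.0 [ 0.0002  0.0738  0.0151 -0.0008 -0.     -0.0006]
(-0.065, -0.025, 28) 13.0 [ 0.0002  0.0832 -0.0026 -0.0008 -0.     -0.0006]
(-0.067, -0.015, 28) 17.0 [ 0.0002  0.089  -0.0222 -0.0008 -0.     -0.0006]
(-0.068, -0.005, 28) 21.0 [ 0.0002  0.0966 -0.0408 -0.0008 -0.     -0.0006]
(-0.069, 0.005, 28) 26.0 [ 0.0002  0.1042 -0.0594 -0.0008 -0.     -0.0006]
(-0.07, 0.015, 28) 30.0 [ 0.0003  0.1118 -0.078  -0.0008 -0.     -0.0006]
(-0.07, 0.025, 28) 34.0 [ 0.0003  0.1212 -0.0957 -0.0008 -0.     -0.0006]
(-0.066, 0.035, 28) 42.0 [ 0.0003  0.1376 -0.1096 -0.0008 -0.     -0.0006]
```

View pics/s2.png

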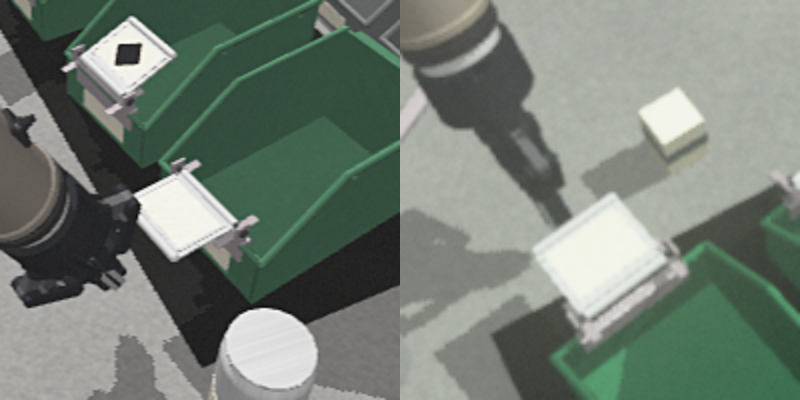

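The fingers are low, just in front of the bead, and roughly centred on it. Now I go under and lift.

>>> {"op": "jog_arm", "data": {
  "deltas": [
    [0,0.032,0.016,0,0,0],
    [0,0.0645,0.033,0,0,0],
    [0,0.074,0.015,0,0,0],
    [0,0.083,-0.003,0,0,0],
    [0,0.089,-0.022,0,0,0],
    [0,0.097,-0.041,0,0,0],
    [0,0.104,-0.06,0,0,0],
    [0,0.112,-0.078,0,0,0],
    [0,0.121,-0.096,0,0,0],
    [0,0.121,-0.096,0,0,0]
  ]
}}

```text
time: 6.05
tool_pos: [0.501, -0.2363, 0.1075]
tcp_rot: [[-0.154, 0.873, 0.462], [0.988, 0.135, 0.073], [0.002, 0.468, -0.884]]
ft_force: [0.6, 0.7, -0.3]
grip_width: -0.003
gripper_force: 0.0
```

Run:
```python
from plan import *;import cv2
s=bot.get_state();print(s['joint_pos'],s['ft_force'])
cv2.imwrite('pics/s3.png',np.hstack([cv2.resize(bot.grab_frame('side')[200:400,280:480],(400,400)),cv2.resize(bot.grab_frame('scene')[200:350,150:300],(400,400))])[:,:,::-1])
print(goto(-.07,.025,28))
f=30
for k in [(-.066,.035,28),(-.058,.045,28),(-.045,.054,28),(-.03,.061,25),(-.015,.064,20),(0,.065,15),(.012,.062,10),(.023,.057,5),(.033,.05,0),(.04,.042,0),(.046,.034,0),(.05,.026,0),(.052,.019,0),(.053,.014,0)]:
    f=pred(*k,f0=f);print(k,f,goto(*k))
```

```text
[ 62.245   16.3162 -30.4771 117.2235 -21.694   29.6277  60.263 ] [ 0.5534  0.6962 -0.3149]
[-0.0017  0.0037 -0.002  -0.0018 -0.0014 -0.0012]
(-0.066, 0.035, 28) 42.0 [-0.0016  0.0201 -0.016  -0.0018 -0.0014 -0.0012]
(-0.058, 0.045, 28) 52.0 [-0.0016  0.0435 -0.0262 -0.0018 -0.0014 -0.0012]
(-0.045, 0.054, 28) 66.0 [-0.0015  0.0749 -0.03   -0.0018 -0.0014 -0.0012]
(-0.03, 0.061, 25) 79.0 [-0.0014  0.108  -0.0284  0.0244 -0.0014 -0.0012]
(-0.015, 0.064, 20) 92.0 [-0.0013  0.1374 -0.0197  0.068  -0.0015 -0.0011]
(0, 0.065, 15) 103.0 [-0.0013  0.1648 -0.0075  0.1117 -0.0015 -0.001 ]
(0.012, 0.062, 10) 115.0 [-0.0013  0.1833  0.009   0.1553 -0.0015 -0.001 ]
(0.023, 0.057, 5) 126.0 [-0.0013  0.1981  0.0281  0.1989 -0.0016 -0.0009]
(0.033, 0.05, 0) 137.0 [-0.0014  0.2092  0.0498  0.2426 -0.0016 -0.0008]
(0.04, 0.042, 0) 146.0 [-0.0014  0.2141  0.0705  0.2426 -0.0016 -0.0008]
(0.046, 0.034, 0) 154.0 [-0.0015  0.2173  0.0903  0.2426 -0.0016 -0.0008]
(0.05, 0.026, 0) 161.0 [-0.0015  0.2169  0.1082  0.2426 -0.0016 -0.0008]
(0.052, 0.019, 0) 168.0 [-0.0016  0.2139  0.1224  0.2426 -0.0016 -0.0008]
(0.053, 0.014, 0) 172.0 [-0.0016  0.211   0.1322  0.2426 -0.0016 -0.0008]
```

View pics/s3.png

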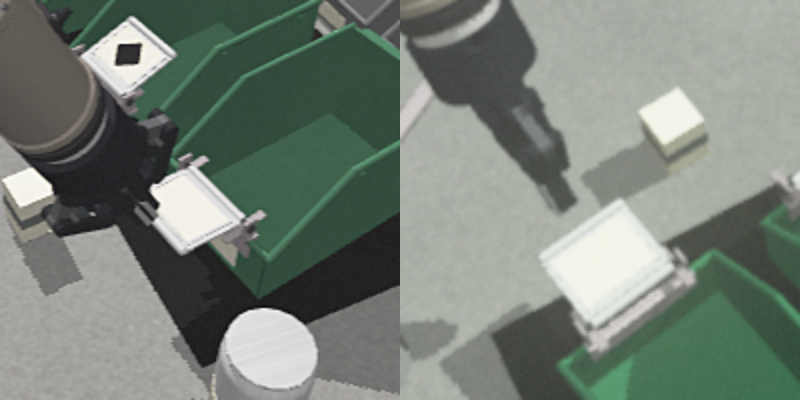

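Run:
```python
from plan import *;import cv2
a=bot.grab_frame('side');b=bot.grab_frame('scene')
cv2.imwrite('pics/side4.png',a[:,:,::-1]);cv2.imwrite('pics/scene4.png',b[:,:,::-1])
cv2.imwrite('pics/s4.png',np.hstack([cv2.resize(a[260:360,330:430],(400,400),interpolation=cv2.INTER_CUBIC),cv2.resize(b[260:360,190:290],(400,400),interpolation=cv2.INTER_CUBIC)])[:,:,::-1])
```

```text
(no output)
```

View pics/s4.png

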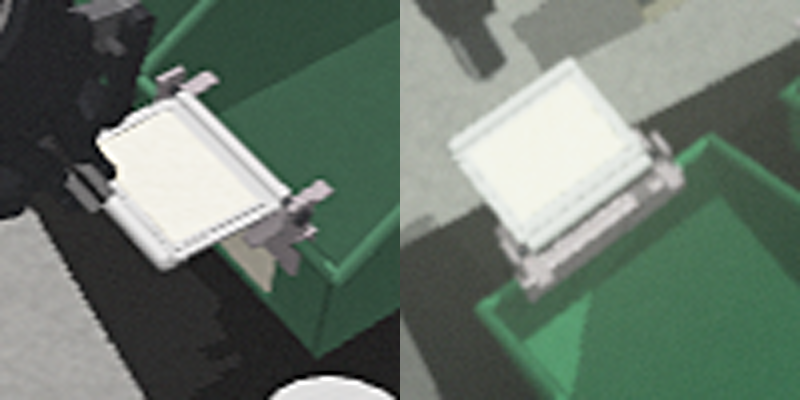

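Run:
```python
from plan import *
for k,a,b in [('bead-y',(203,297),(371,327)),('front-y',(210,335),(413.25,328.75)),('ear+y',(256,295),(372,280)),('tip',(211.8,278.8),(353,308))]:
    p=tri(('scene',a),('side',b));print(k,p,(p-pin)@u,(p-pin)@v,p[2]-pin[2])
print(bot.get_state()['tool_pos'])
```

```text
bead-y [ 0.5184 -0.2698  0.0838] -0.05841919097023776 -0.035727808515708594 0.0007783969136430369
front-y [ 0.5908 -0.2911  0.066 ] 0.009755785729918963 -0.06795577692413932 -0.016954279186595658
ear+y [ 0.5708 -0.1779  0.0853] 0.0075335480143831025 0.04704344585436549 0.002300933197698238
tip [ 0.5011 -0.2377  0.1045] -0.0705196483910249 -0.001242683576766379 0.021548789245755498
[ 0.4999 -0.2354  0.1058]
```

The flag did not turn. The finger lagged, pushed the bead instead, and shifted the bin about 7 mm. I'll move the pin estimate, back off and go in deeper with more tilt and pauses.

```bash
sed -i 's/pin=np.array(\[.5706,-.2255,.083\])/pin=np.array([.5775,-.2244,.083])/' plan.py
python3 - <<'E'
from plan import *
for k in [(-.11,.02,28),(-.11,-.045,35)]: print(k,goto(*k))
E
```

```text
(-0.11, 0.02, 28) [-0.0024 -0.0586 -0.0246 -0.0021 -0.0018 -0.0013]
(-0.11, -0.045, 35) [-0.003  -0.1192  0.0905 -0.0631 -0.0017 -0.0015]
```

>>> {"op": "jog_arm", "data": {
  "deltas": [
    [-0.002,-0.03,-0.012,0,-0.002,-0.001],
    [-0.002,-0.0586,-0.0246,0,-0.002,-0.001],
    [-0.002,-0.0586,-0.0246,0,-0.002,-0.001],
    [-0.002,-0.08,0.01,-0.02,-0.002,-0.001],
    [-0.003,-0.1,0.05,-0.04,-0.002,-0.001],
    [-0.003,-0.119,0.09,-0.063,-0.002,-0.001],
    [-0.003,-0.119,0.09,-0.063,-0.002,-0.001],
    [-0.003,-0.119,0.09,-0.063,-0.002,-0.001]
  ]
}}

```text
time: 7.25
tool_pos: [0.4703, -0.2421, 0.0396]
tcp_rot: [[-0.154, 0.809, 0.568], [0.988, 0.127, 0.087], [-0.002, 0.575, -0.818]]
ft_force: [-0.3, 0.2, -0.8]
grip_width: -0.002
gripper_force: 0.0
```

Run:
```python
from plan import *
s=bot.get_state();print(s['joint_pos'],s['ft_force'])
for k in [(-.11,-.045,35),(-.085,-.045,38),(-.06,-.045,40),(-.055,-.045,40),(-.05,-.045,40)]: print(k,goto(*k),pred(*k,h=.006),pred(*k,h=.014))
```

```text
[ 81.2848  26.986  -44.99   127.2951 -39.4302  13.095   89.3279] [-0.2993  0.1963 -0.8155]
(-0.11, -0.045, 35) [ 0.0017 -0.0041  0.0011  0.0006  0.0009  0.0001] -8.0 -8.0
(-0.085, -0.045, 38) [ 0.0018  0.0368  0.0299 -0.0256  0.0009  0.0001] -8.0 -8.0
(-0.06, -0.045, 40) [ 0.0018  0.0777  0.0586 -0.043   0.0009  0.0001] -8.0 -8.0
(-0.055, -0.045, 40) [ 0.0018  0.0859  0.0643 -0.043   0.0009  0.0001] -8.0 -2.0
(-0.05, -0.045, 40) [ 0.0018  0.0941  0.0701 -0.043   0.0009  0.0001] -8.0 3.0
```

>>> {"op": "jog_arm", "data": {
  "deltas": [
    [0.002,0.018,0.013,0,0,0],
    [0.002,0.037,0.03,-0.01,0,0],
    [0.002,0.057,0.043,-0.022,0,0],
    [0.002,0.0777,0.0586,-0.035,0,0],
    [0.002,0.0777,0.0586,-0.043,0,0],
    [0.002,0.0777,0.0586,-0.043,0,0],
    [0.002,0.0777,0.0586,-0.043,0,0]
  ]
}}

```text
time: 8.12
tool_pos: [0.518, -0.2337, 0.0382]
tcp_rot: [[-0.155, 0.757, 0.635], [0.988, 0.121, 0.097], [-0.004, 0.643, -0.766]]
ft_force: [-0.2, -0.8, 0.2]
grip_width: -0.002
gripper_force: 0.0
```

Run:
```python
from plan import *;import cv2
s=bot.get_state();print(s['joint_pos'],s['ft_force'])
a=bot.grab_frame('side');b=bot.grab_frame('scene')
cv2.imwrite('pics/s5.png',np.hstack([cv2.resize(a[260:360,330:430],(400,400),interpolation=cv2.INTER_CUBIC),cv2.resize(b[260:360,190:290],(400,400),interpolation=cv2.INTER_CUBIC)])[:,:,::-1])
f=g=-8
for k in [(-.06,-.045,40),(-.054,-.045,40),(-.053,-.035,40),(-.053,-.025,40),(-.054,-.015,40),(-.056,-.005,40),(-.057,.005,40),(-.057,.015,40),(-.056,.025,40)]:
    f=pred(*k,h=.006,f0=f);g=pred(*k,f0=g);print(k,goto(*k),f,g)
```

```text
[ 74.6045  30.0038 -40.896  126.1289 -72.6315  11.4148 121.0294] [-0.188  -0.7615  0.1991]
(-0.06, -0.045, 40) [-0.0004  0.0011  0.0004 -0.0002  0.0012  0.0006] -8.0 -7.0
(-0.054, -0.045, 40) [-0.0004  0.0103  0.0081 -0.0002  0.0012  0.0006] -8.0 -1.0
(-0.053, -0.035, 40) [-0.0004  0.0247 -0.006  -0.0002  0.0012  0.0006] -2.0 8.0
(-0.053, -0.025, 40) [-0.0005  0.0375 -0.0213 -0.0002  0.0012  0.0006] 6.0 16.0
(-0.054, -0.015, 40) [-0.0005  0.0488 -0.0379 -0.0002  0.0012  0.0006] 13.0 21.0
(-0.056, -0.005, 40) [-0.0006  0.0586 -0.0558 -0.0002  0.0012  0.0006] 18.0 26.0
(-0.057, 0.005, 40) [-0.0006  0.0699 -0.0724 -0.0002  0.0012  0.0006] 24.0 32.0
(-0.057, 0.015, 40) [-0.0007  0.0828 -0.0877 -0.0002  0.0012  0.0006] 30.0 37.0
(-0.056, 0.025, 40) [-0.0007  0.0972 -0.1018 -0.0002  0.0012  0.0006] 36.0 44.0
```

View pics/s5.png

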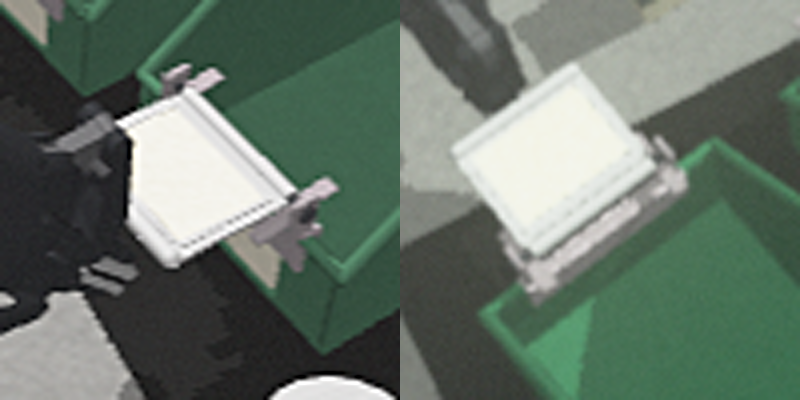

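The tip is now under the flag: it is hidden in the scene view, and at about (120,280) in the side crop, below the bead. Now I lift slowly.

Run:
```python
from plan import *
f=g=-8
for k in [(-.058,-.037,38),(-.057,-.03,37),(-.056,-.022,36),(-.056,-.014,35),(-.057,-.006,35),(-.058,.002,35),(-.059,.010,35),(-.059,.018,35),(-.058,.026,35)]:
    f=pred(*k,h=.006,f0=f);g=pred(*k,f0=g);print(k,goto(*k),f,g)
```

```text
(-0.058, -0.037, 38) [-0.0004  0.0144 -0.0093  0.0173  0.0012  0.0005] -8.0 4.0
(-0.057, -0.03, 37) [-0.0004  0.025  -0.0188  0.026   0.0012  0.0005] 0.0 11.0
(-0.056, -0.022, 36) [-0.0005  0.0368 -0.0297  0.0347  0.0012  0.0005] 8.0 18.0
(-0.056, -0.014, 35) [-0.0005  0.0471 -0.042   0.0435  0.0012  0.0005] 14.0 24.0
(-0.057, -0.006, 35) [-0.0006  0.0558 -0.0555  0.0435  0.0012  0.0005] 19.0 27.0
(-0.058, 0.002, 35) [-0.0006  0.0646 -0.0691  0.0435  0.0012  0.0005] 23.0 31.0
(-0.059, 0.01, 35) [-0.0006  0.0733 -0.0826  0.0435  0.0012  0.0005] 26.0 34.0
(-0.059, 0.018, 35) [-0.0007  0.0836 -0.0949  0.0435  0.0012  0.0005] 31.0 39.0
(-0.058, 0.026, 35) [-0.0007  0.0954 -0.1059  0.0435  0.0012  0.0005] 36.0 44.0
```

>>> {"op": "jog_arm", "data": {
  "deltas": [
    [0,0.007,-0.005,0.009,0,0],
    [0,0.014,-0.009,0.017,0,0],
    [0,0.02,-0.014,0.022,0,0],
    [0,0.025,-0.019,0.026,0,0],
    [0,0.031,-0.024,0.03,0,0],
    [0,0.037,-0.03,0.035,0,0],
    [0,0.042,-0.036,0.039,0,0],
    [0,0.047,-0.042,0.0435,0,0],
    [0,0.047,-0.042,0.0435,0,0],
    [0,0.047,-0.042,0.0435,0,0]
  ]
}}

```text
time: 9.48
tool_pos: [0.5216, -0.2325, 0.0683]
tcp_rot: [[-0.154, 0.81, 0.567], [0.988, 0.127, 0.087], [-0.001, 0.573, -0.819]]
ft_force: [0.0, -0.7, 0.3]
grip_width: 0.0
gripper_force: 0.0
```

Run:
```python
from plan import *;import cv2
s=bot.get_state();print(s['joint_pos'],s['ft_force'])
a=bot.grab_frame('side');b=bot.grab_frame('scene')
cv2.imwrite('pics/s6.png',np.hstack([cv2.resize(a[260:360,330:430],(400,400),interpolation=cv2.INTER_CUBIC),cv2.resize(b[260:360,190:290],(400,400),interpolation=cv2.INTER_CUBIC)])[:,:,::-1])
print(goto(-.056,-.014,35))
```

```text
[ 56.1849  20.6224 -21.8455 122.3909 -53.4147  21.187   93.8167] [ 0.0289 -0.7208  0.3018]
[-0.0012  0.0019 -0.0008 -0.0003  0.0006 -0.0004]
```

View pics/s6.png

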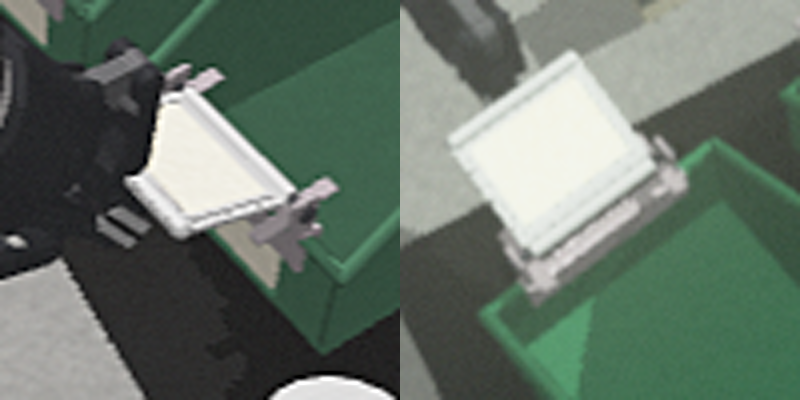

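The flag is lifting (bead up from (175,265) to (183,235) in the side crop) and the bin hasn't moved. I'll plan the rest of the arc.

Run:
```python
from plan import *
f=g=14
for p in range(22,173,8):
    a=float(np.interp(p,[40,130],[35,0]));r=float(np.interp(p,[20,90,172],[.060,.055,.05]))
    q=np.radians(p);e=np.array([-np.cos(q),np.sin(q)]);m=np.array([np.sin(q),np.cos(q)]);n=np.array([np.cos(np.radians(a)),np.sin(np.radians(a))])
    X,Z=r*e-.0015*m-.008*n
    f=pred(X,Z,a,h=.006,f0=f);g=pred(X,Z,a,f0=g)
    print(p,np.array([X,Z,a]),goto(X,Z,a),f,g)
```

```text
22 [-0.0626  0.0164 35.    ] [-0.0013  0.026  -0.0582 -0.0003  0.0006 -0.0004] 27.0 35.0
30 [-0.0586  0.0238 35.    ] [-0.0013  0.0409 -0.0657 -0.0003  0.0006 -0.0004] 34.0 42.0
38 [-0.0537  0.0304 35.    ] [-0.0013  0.0565 -0.0709 -0.0003  0.0006 -0.0004] 41.0 49.0
46 [-0.0482  0.0365 32.6667] [-0.0013  0.0725 -0.0745  0.0201  0.0006 -0.0004] 49.0 56.0
54 [-0.042   0.0417 29.5556] [-0.0013  0.0887 -0.0761  0.0472  0.0006 -0.0004] 56.0 64.0
62 [-0.0352  0.0461 26.4444] [-0.0012  0.1048 -0.0754  0.0744  0.0006 -0.0005] 63.0 71.0
70 [-0.0281  0.0493 23.3333] [-0.0012  0.1203 -0.0725  0.1015  0.0006 -0.0005] 71.0 78.0
78 [-0.0206  0.0516 20.2222] [-0.0012  0.1351 -0.0676  0.1287  0.0006 -0.0005] 78.0 86.0
86 [-0.013   0.0527 17.1111] [-0.0012  0.1488 -0.0608  0.1558  0.0006 -0.0005] 85.0 93.0
94 [-0.0054  0.0528 14.    ] [-0.0012  0.1613 -0.0523  0.183   0.0005 -0.0005] 92.0 101.0
102 [ 0.002   0.0519 10.8889] [-0.0012  0.1724 -0.0423  0.2101  0.0005 -0.0005] 101.0 109.0
110 [0.0091 0.05   7.7778] [-0.0011  0.1819 -0.031   0.2373  0.0005 -0.0006] 109.0 116.0
118 [0.0157 0.0471 4.6667] [-0.0011  0.1895 -0.0187  0.2644  0.0005 -0.0006] 117.0 124.0
126 [0.0218 0.0434 1.5556] [-0.0011  0.1953 -0.0056  0.2916  0.0005 -0.0006] 125.0 132.0
134 [0.0273 0.0387 0.    ] [-0.0011  0.1988  0.0084  0.3052  0.0005 -0.0006] 133.0 139.0
142 [0.0319 0.0331 0.    ] [-0.001   0.2     0.0228  0.3052  0.0005 -0.0006] 141.0 147.0
150 [0.0357 0.027  0.    ] [-0.001   0.1992  0.0372  0.3052  0.0005 -0.0006] 149.0 154.0
158 [0.0386 0.0204 0.    ] [-0.001   0.1964  0.0512  0.3052  0.0005 -0.0006] 158.0 161.0
166 [0.0405 0.0136 0.    ] [-0.001   0.1918  0.0646  0.3052  0.0005 -0.0006] 166.0 168.0
```

>>> {"op": "jog_arm", "data": {
  "deltas": [
    [-0.001,0.009,-0.015,0,0,0],
    [-0.001,0.018,-0.03,0,0,0],
    [-0.001,0.025,-0.044,0,0,0],
    [-0.001,0.032,-0.056,0,0,0],
    [-0.001,0.043,-0.065,0,0,0],
    [-0.001,0.0565,-0.071,0,0,0],
    [-0.001,0.0725,-0.0745,0.02,0,0],
    [-0.001,0.089,-0.076,0.047,0,0],
    [-0.001,0.105,-0.0755,0.074,0,0],
    [-0.001,0.12,-0.0725,0.1,0,0],
    [-0.001,0.135,-0.0675,0.128,0,0],
    [-0.001,0.135,-0.0675,0.128,0,0]
  ]
}}

```text
time: 11.08
tool_pos: [0.5597, -0.2263, 0.1359]
tcp_rot: [[-0.157, 0.925, 0.346], [0.988, 0.148, 0.053], [-0.002, 0.35, -0.937]]
ft_force: [-0.5, -0.0, 0.0]
grip_width: 0.001
gripper_force: 0.0
```

Run:
```python
from plan import *;import cv2
s=bot.get_state();print(s['joint_pos'],s['ft_force'])
a=bot.grab_frame('side');b=bot.grab_frame('scene')
cv2.imwrite('pics/s7.png',np.hstack([cv2.resize(a[220:360,320:460],(400,400),interpolation=cv2.INTER_CUBIC),cv2.resize(b[230:370,170:310],(400,400),interpolation=cv2.INTER_CUBIC)])[:,:,::-1])
f=78
for p in range(78,173,8):
    a=float(np.interp(p,[40,130],[35,0]));r=float(np.interp(p,[20,90,172],[.060,.055,.05]))
    q=np.radians(p);e=np.array([-np.cos(q),np.sin(q)]);m=np.array([np.sin(q),np.cos(q)]);n=np.array([np.cos(np.radians(a)),np.sin(np.radians(a))])
    X,Z=r*e-.0015*m-.008*n
    print(p,np.array([X,Z,a]),goto(X,Z,a))
```

```text
[ 31.7836  17.9243  -5.1906 104.261  -15.3122  42.111   46.1168] [-0.4747 -0.049   0.044 ]
78 [-0.0206  0.0516 20.2222] [-0.0008  0.0004 -0.0003  0.0007  0.0003 -0.0003]
86 [-0.013   0.0527 17.1111] [-0.0008  0.0154  0.0028  0.0279  0.0003 -0.0003]
94 [-0.0054  0.0528 14.    ] [-0.0008  0.0297  0.0079  0.055   0.0003 -0.0003]
102 [ 0.002   0.0519 10.8889] [-0.0008  0.0429  0.0147  0.0822  0.0003 -0.0004]
110 [0.0091 0.05   7.7778] [-0.0008  0.0549  0.0232  0.1093  0.0003 -0.0004]
118 [0.0157 0.0471 4.6667] [-0.0008  0.0654  0.0332  0.1365  0.0003 -0.0004]
126 [0.0218 0.0434 1.5556] [-0.0008  0.0743  0.0444  0.1636  0.0003 -0.0004]
134 [0.0273 0.0387 0.    ] [-0.0007  0.0812  0.057   0.1772  0.0003 -0.0004]
142 [0.0319 0.0331 0.    ] [-0.0007  0.0861  0.0707  0.1772  0.0003 -0.0004]
150 [0.0357 0.027  0.    ] [-0.0007  0.089   0.0849  0.1772  0.0003 -0.0004]
158 [0.0386 0.0204 0.    ] [-0.0007  0.0898  0.0991  0.1772  0.0003 -0.0004]
166 [0.0405 0.0136 0.    ] [-0.0007  0.0887  0.1132  0.1772  0.0003 -0.0004]
```

View pics/s7.png

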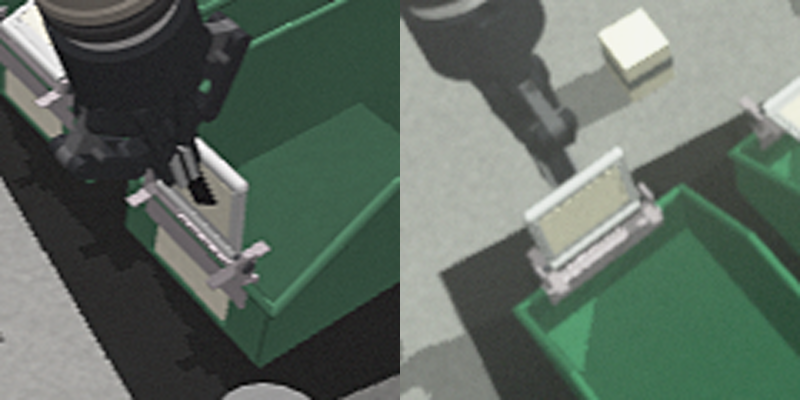

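The flag is close to upright and the bin hasn't moved. I'll push it over and down.

>>> {"op": "jog_arm", "data": {
  "deltas": [
    [-0.001,0.0155,0.003,0.028,0,0],
    [-0.001,0.03,0.008,0.055,0,0],
    [-0.001,0.043,0.015,0.082,0,0],
    [-0.001,0.055,0.023,0.109,0,0],
    [-0.001,0.066,0.033,0.136,0,0],
    [-0.001,0.0745,0.045,0.163,0,0],
    [-0.001,0.0815,0.057,0.177,0,0],
    [-0.001,0.086,0.071,0.177,0,0],
    [-0.001,0.089,0.085,0.177,0,0],
    [-0.001,0.09,0.099,0.177,0,0],
    [-0.001,0.089,0.108,0.177,0,0],
    [-0.001,0.089,0.113,0.177,0,0]
  ]
}}

```text
time: 12.68
tool_pos: [0.6174, -0.2188, 0.0966]
tcp_rot: [[-0.153, 0.988, -0.0], [0.988, 0.153, -0.001], [-0.001, -0.0, -1.0]]
ft_force: [-0.7, -0.1, -0.1]
grip_width: 0.001
gripper_force: 0.1
```

>>> {"op": "jog_arm", "data": {
  "deltas": [
    [0,0,0.004,0,0,0],
    [0,0,0.008,0,0,0],
    [0,0,0.012,0,0,0],
    [0,0,0.012,0,0,0]
  ]
}}

```text
time: 13.18
tool_pos: [0.6178, -0.2187, 0.091]
tcp_rot: [[-0.154, 0.988, 0.0], [0.988, 0.154, -0.001], [-0.001, 0.0, -1.0]]
ft_force: [-0.3, -1.3, 0.1]
grip_width: 0.002
gripper_force: 0.0
```

>>> {"op": "jog_arm", "data": {
  "deltas": [
    [0,0,0.003,0,0,0],
    [0,0,0.006,0,0,0],
    [0,0,0.006,0,0,0],
    [0,0,0.006,0,0,0]
  ]
}}

```text
time: 13.68
tool_pos: [0.6181, -0.2187, 0.0904]
tcp_rot: [[-0.154, 0.988, 0.002], [0.988, 0.154, -0.001], [-0.001, 0.001, -1.0]]
ft_force: [-2.8, 0.3, 8.6]
grip_width: 0.004
gripper_force: 4.6
```

Pressing further met 8.6 N at the expected height of the rear stop, so the flag should be home. I'll retract upwards and back to check.

>>> {"op": "jog_arm", "data": {
  "deltas": [
    [0,0,-0.03,0,0,0],
    [0,0,-0.1,0,0,0],
    [0,0,-0.2,0,0,0],
    [0,-0.05,-0.28,0,0,0],
    [0,-0.15,-0.3,0,0,0],
    [0,-0.25,-0.3,0,0,0],
    [0,-0.3,-0.3,0,0,0],
    [0,-0.3,-0.3,0,0,0],
    [0,-0.3,-0.3,0,0,0]
  ]
}}

```text
time: 14.8
tool_pos: [0.4708, -0.2411, 0.2384]
tcp_rot: [[-0.155, 0.988, 0.002], [0.988, 0.155, -0.001], [-0.001, 0.002, -1.0]]
ft_force: [0.2, 0.5, -0.5]
grip_width: 0.003
gripper_force: 0.0
```

Run:
```python
from plan import *;import cv2
s=bot.get_state();print(s['time'],s['tool_pos'],s['ft_force'],abs(np.array(s['qvel'])).max())
a=bot.grab_frame('side');b=bot.grab_frame('scene')
cv2.imwrite('pics/s8.png',np.hstack([cv2.resize(a[170:370,290:490],(400,400),interpolation=cv2.INTER_CUBIC),cv2.resize(b[200:400,170:370],(400,400),interpolation=cv2.INTER_CUBIC)])[:,:,::-1])
```

```text
14.8 [ 0.4708 -0.2411  0.2384] [ 0.19    0.4757 -0.5493] 1.0440837263481342
```

View pics/s8.png

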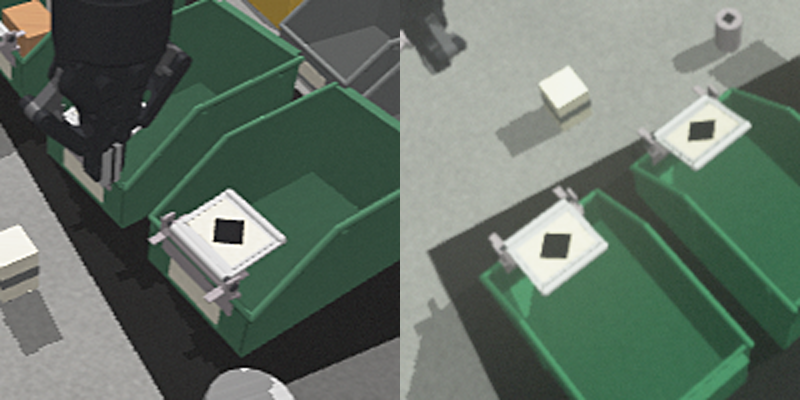

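The flag lies back with its diamond up at (228,232), looking the same as the marked bin's. The arm is clear and the bins are in place.

```bash
python3 -c "
from cell import bot
print(bot.finish_job())"
```

```text
the job is handed in; nothing more can be done
None
```

The run-out bin's flag now lies at its rear stop with the diamond card up, the arm is clear, and the job is handed in (no verdict came back); a failed first push slid that bin back about 7 mm, within the 25 mm limit.

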